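Match the stirrer speed by clicks and start it

TASK

The place of the two-place stirrer that carries the tall clear bottle is already set to the right speed. With a fingertip, push the speed pointer of the other place (the one under the short capped bottle) round, click by click, until it rests at the same mark as the first, then press that place's own start key fully down and let it come up. Push gently and do not pinch the pointer; leave the first place's pointer and key, the bottles, the timer and the dish alone.

Things in the scene. Friction and masses are not known exactly. Their poses are not given: they have to be found in the camera images.
- stirrer: White two-place stirrer, 280 mm deep (x), 340 mm wide (y), fixed to the bench. Origin on the bench under its centre, x from front to back, y to its left. The flat back, 80 mm high, has two round plates, 124 mm across, top at z = 86 mm, centred at x = 70, y = +85 (left place) and -85 mm (right place). The front 120 mm is the control face.
- face: Control face: origin on its surface, 85 mm before the stirrer's centre and 62.6 mm above the bench; z is its upward normal, x runs up its 15 degree slope to the back, y to the left. Along its y lie the left pointer's axis (115 mm), left start key (40), right pointer's axis (-55), right start key (-130). A grey faceplate frames each place's pointer and key.
- left_dial_axis (a point): Where the axis of the left place's speed pointer meets the control face. z of this frame is the pointer's axis (the face's upward normal), x runs up the slope to the back, y to the stirrer's left. Round it are six white marks, 38 to 48 mm from the axis, longer the faster.
- left_pointer (a point): Tip of the left place's black pointer, 34 mm from its axis, 15 mm above the face; x points from the axis along the pointer. It is an upright bar from 15 mm behind the axis to 34 mm before it, 12 mm thick at the axis, 8 mm near the tip, its top 28 mm above the face with a white line, on a disc 38 mm across, 4 mm high.
- left_dial (a joint): Angle of the left pointer: 0 at the slowest mark, 75 degrees left of straight up the slope, growing clockwise seen from above to 2.618 at the fastest, 75 degrees right of it. Six click stops 0.5236 rad apart, one a mark. 0.09 N m (3.5 N, 25 mm from the axis) starts it over the hump half-way to the next stop; past that it jumps on by itself, before it it falls back.
- left_key_top (a point): Centre of the top of the left place's start key: a grey square key, 24 x 24 mm, its top 9 mm above the face when out, 75 mm to the right of its pointer's axis. z of this frame is the face's upward normal; the key is pressed straight into the face.
- left_key (a joint): Travel of the left place's start key in m: 0 out, 0.005 fully down. Its spring gives 1.5 N at the start and 4 N fully down, and pushes it out again.
- right_dial_axis (a point): Where the axis of the right place's speed pointer meets the control face. z of this frame is the pointer's axis (the face's upward normal), x runs up the slope to the back, y to the stirrer's left. Round it are six white marks, 38 to 48 mm from the axis, longer the faster.
- right_pointer (a point): Tip of the right place's black pointer, 34 mm from its axis, 15 mm above the face; x points from the axis along the pointer. It is an upright bar from 15 mm behind the axis to 34 mm before it, 12 mm thick at the axis, 8 mm near the tip, its top 28 mm above the face with a white line, on a disc 38 mm across, 4 mm high.
- right_dial (a joint): Angle of the right pointer: 0 at the slowest mark, 75 degrees left of straight up the slope, growing clockwise seen from above to 2.618 at the fastest, 75 degrees right of it. Six click stops 0.5236 rad apart, one a mark. 0.09 N m (3.5 N, 25 mm from the axis) starts it over the hump half-way to the next stop; past that it jumps on by itself, before it it falls back.
- right_key_top (a point): Centre of the top of the right place's start key: a grey square key, 24 x 24 mm, its top 9 mm above the face when out, 75 mm to the right of its pointer's axis. z of this frame is the face's upward normal; the key is pressed straight into the face.
- right_key (a joint): Travel of the right place's start key in m: 0 out, 0.005 fully down. Its spring gives 1.5 N at the start and 4 N fully down, and pushes it out again.
- tall_bottle_mid (a point): Centre, half-way up, of the tall clear glass bottle, 80 mm across and 190 mm high, loose on one of the two plates. Whichever plate it stands on is the place that already runs at the right speed.
- short_bottle_mid (a point): Centre, half-way up, of the short glass bottle with a wide cream screw cap, 68 mm across and 154 mm high, loose on the other plate.
- timer_mid (a point): Centre of the white bench timer (34 x 68 mm, 55 mm high), loose on the bench to the left of the stirrer. To be left alone.
- petri_mid (a point): Centre of the petri dish (88 mm across, 16 mm high), loose on the bench to the left of the stirrer. To be left alone.
There are look-alikes about, which are no part of the job. Leave any brown or purple look-alike of the part that bears tall_bottle_mid alone.

How it is judged:
By the outcome, as a careful person would: the job done as asked, in the order asked, and still so for the second after the job is handed in, with the robot touching nothing.
It also fails if it takes over 61 s, if anything falls off the work surface, if the arm or the gripper's body presses on something with over 40 N, if the wrist force passes 120 N, or if a joint passes its speed limit or range.

ROBOT

A 7-joint arm with a two-finger parallel gripper is mounted at the origin on a cart in front of the work surface, level with it; the furniture and walls round the work are solid. World frame = base frame: x ahead of the robot, y to its left, z up, the work surface at z = 0. Lengths are in m, angles in rad, forces in N, time in s.
With the tool pointing down it reaches from about 0.4 to 0.85 m from the base axis. Payload 10.4 kg.
Tool frame: the origin (TCP) lies on the centre line of the jaws, within the pads' length; the fingertips stand 11 mm ahead of it and the grasp point (between the pads) lies 8 mm behind it (manip.finger_overhang is the distance from the TCP to the fingertips, in m); z points along the fingers, y is the line along which they close (so a half turn about z gives the same grasp; the last joint's range is limited). The gripper opens to 85 mm and grips with 20 to 120 N. Pads are 22 mm wide; open, the fingers measure 114 mm over their backs; the gripper's body (76 mm by 85 mm) begins 54 mm behind the grasp point. The pads swing forward as they close: fully open they stand 13 mm farther back than shut.
Start: joints at [1.115, 0.332, -0.065, 1.46, 0.022, 1.35, -0.088], TCP at [0.262, -0.567, 0.242] pointing down, gripper open.
Joint ranges: [-2.6, 2.6], [-0.5, 2.12], [-1.47, 1.34], [0.16, 2.42], [-1.27, 4.41], [0.06, 2.06], [-2.6, 2.6]. Speed limits (rad/s): [2.22, 2.22, 2.79, 2.79, 3.14, 3.14, 3.14].

INTERFACE

Orientations are given as a unit quaternion [x, y, z, w].
In Python, from workcell import manip, imaging, workorder gives the robot as it stands.
- The arm moves only by the tool jog_arm, never from a script. Its argument "deltas" is a list of rows, each an object with "gripper": the opening, from 0 (shut) to 1 (fully open); "offset": the shift along the tool's x, y, z in m, a list of three; "rotation": the turn, a rotation vector about the tool's x, y, z in degrees, a list of three. In form: [{"gripper": gripper, "offset": [tx, ty, tz], "rotation": [ax, ay, az]}, ...]. A call has 1 to 20 rows; each row shifts and turns the commanded pose from where the row before left it, along the tool's axes as they then stand; what a row does not reach is not made up. A row lasts 1/10 s, in which the tool goes at most 50 mm and 8.59 degrees, less where a joint would pass 70% of its speed; a pose out of reach is approached as far as the arm can. A call with a gripper value outside its range is refused whole. The fingers move at their own pace and stop on an object; "newtons" is the grip in N (left out, the last holds). Time passes only in rows, so rows that do not move let the fingers close. It gives the time, the measured TCP pose, the force, the opening and the grip force at its end, in the units of the state.
- manip.get_obs(): the state, without advancing time (a new reading comes with each control period).
- imaging.camera(name): name is "scene" or "top" or "wrist"; returns the picture (400x640x3 uint8, blue, green, red); there is no depth.
- imaging.camera_model(name): a dict with "camera_matrix" (3x3 intrinsics, pixels), "world_to_cam" (4x4, takes a point from world to camera coordinates); the wrist camera has in their place "hand_eye" (4x4, takes a point from camera to tool coordinates, whose origin is the TCP and whose axes are the flange's). Camera axes: x right, y up, looking along -z (the intrinsics and any distortion apply to the point x, -y, -z); pixel columns grow to the right and rows downward; lengths in m; the calibration is good to about 2 mm. The wrist camera is an equidistant fisheye: a pixel r from the principal point sees the ray r / f radians off the axis. A picture is of the moment at which its call begins: read the wrist's pose just before it. camera_model takes no time and is no camera call.
- workorder.hand_in(): hands the job in; it is judged then, once.
The state is a dict: "clock": time; "joint_pos": joint angles; "joint_velocities": joint speeds; "tau": joint torques, N m; "position": TCP position; "ee_rot": TCP orientation; "ft_force": force on the tool from outside, world axes, zero at the start; "torque": the same for the moment, N m; "grip_width": opening from 0.0 (shut) to 1.0 (fully open); "grasp_force": force on a finger pad.
Only numpy, scipy, OpenCV 4.12 (cv2) and the standard library are available. Lean on these libraries where they do the work, as an engineer would, in place of code of your own. Each camera call takes 0.05 s, during which the arm holds its last target. There are 200 camera calls.

## Working session

There is one attempt and no reset: what is moved stays moved. The work goes in short steps, Python scripts to look and compute and a tool call to move; the robot and the scene stay as the last step left them, time stands still between calls to the robot, and variables do not carry over. Pictures are saved under pics/ and viewed, at most 10 in all, crops included, and the job is handed in when it is done.

Besides the shell and the picture viewer there is one more tool, called after "Request:" by a JSON object that holds its "op" and its "data", one argument or row to a line. jog_arm: Moves the arm, as the interface text tells. Its arguments: {"type":"object","properties":{"deltas":{"type":"array","items":{"type":"object","properties":{"gripper":{"type":"number"},"offset":{"type":"array","items":{"type":"number"}},"rotation":{"type":"array","items":{"type":"number"}}}}},"newtons":{"type":"number"}},"required":["deltas"]}

```bash
mkdir -p pics; ls; python3 - <<'E'
from workcell import manip, imaging
import cv2,numpy as np
np.set_printoptions(precision=4,suppress=True)
o=manip.get_obs();print(o['clock'],o['position'],o['ee_rot'],o['grip_width'],manip.finger_overhang)
for n in("scene","top"):
    cv2.imwrite(f"pics/{n}0.png",imaging.camera(n))
for n in("scene","top","wrist"):print(n,imaging.camera_model(n))
E
```

```text
pics
0.0 [ 0.262  -0.567   0.2415] [ 0.9767  0.2147 -0.0002 -0.0007] 0.9988469824552225 0.011
scene {'camera_matrix': array([[516.688 ,   0.    , 322.1276],
       [  0.    , 516.688 , 194.5627],
       [  0.    ,   0.    ,   1.    ]]), 'world_to_cam': array([[-0.734 , -0.6791,  0.0079,  0.5021],
       [ 0.4504, -0.4779,  0.7542, -0.2337],
       [-0.5084,  0.5571,  0.6566, -0.962 ],
       [ 0.    ,  0.    ,  0.    ,  1.    ]])}
top {'camera_matrix': array([[375.0399,   0.    , 322.4464],
       [  0.    , 375.0399, 203.0951],
       [  0.    ,   0.    ,   1.    ]]), 'world_to_cam': array([[-0.0279, -0.9996,  0.0008,  0.2079],
       [ 0.9972, -0.0277,  0.0687, -0.5003],
       [-0.0687,  0.0027,  0.9976, -0.9455],
       [ 0.    ,  0.    ,  0.    ,  1.    ]])}
wrist {'camera_matrix': array([[309.7069,   0.    , 323.1356],
       [  0.    , 309.7069, 201.6942],
       [  0.    ,   0.    ,   1.    ]]), 'hand_eye': array([[-0.0001,  0.9526,  0.3043,  0.0787],
       [ 1.    ,  0.0003, -0.0004, -0.0008],
       [-0.0005,  0.3043, -0.9526, -0.1323],
       [ 0.    ,  0.    ,  0.    ,  1.    ]])}
```

View pics/scene0.png

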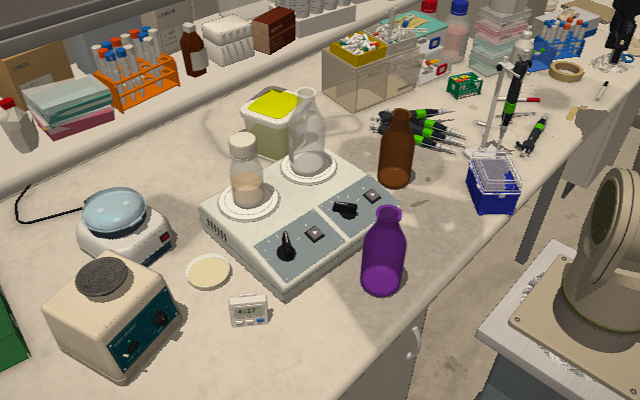

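View pics/top0.png

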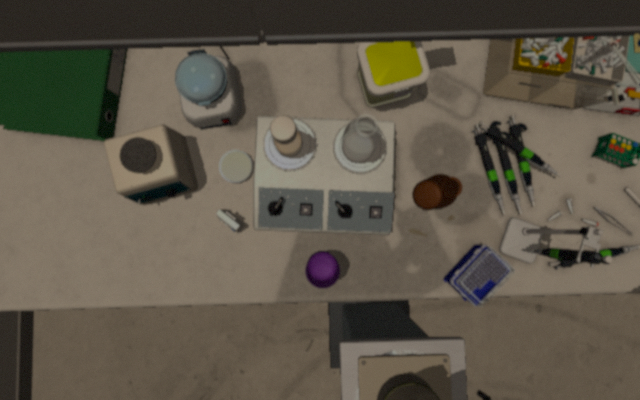

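Tall clear bottle: top (362,142), scene (308,135), on the right plate. Look-alikes are the brown bottle (top 432,193) and the purple one (top 323,268), both standing on the bench, so not chosen. The short capped bottle is at top (285,137), on the left plate. So I turn the left pointer (scene 287,245, top 277,207) and press the left key (scene 315,233, top 306,210). The purple bottle stands in front as an obstacle. Next is a close crop.

```bash
python3 - <<'E'
import cv2,numpy as np
s=cv2.imread('pics/scene0.png');t=cv2.imread('pics/top0.png')
a=cv2.resize(s[165:295,240:410],None,fx=4,fy=4,interpolation=cv2.INTER_CUBIC)[:, :680]
b=cv2.resize(t[180:240,250:400],None,fx=4.5,fy=4.5,interpolation=cv2.INTER_CUBIC)
cv2.imwrite('pics/c1.png',cv2.resize(a,(680,520)));cv2.imwrite('pics/c2.png',cv2.convertScaleAbs(b,alpha=1.6))
E
```

```text
(no output)
```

View pics/c1.png

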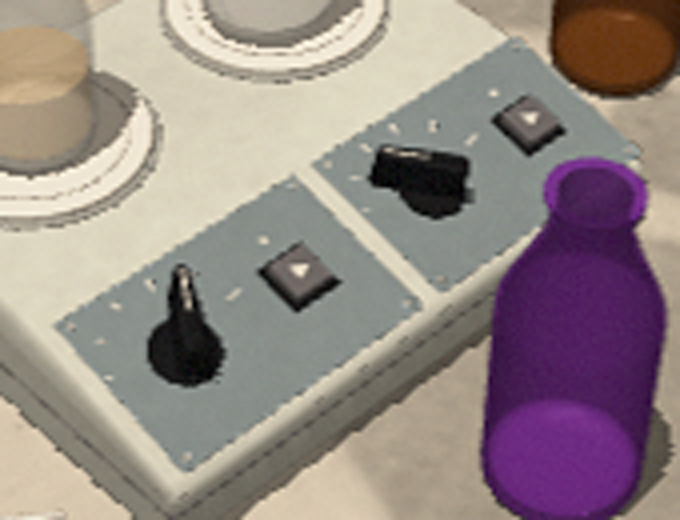

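View pics/c2.png

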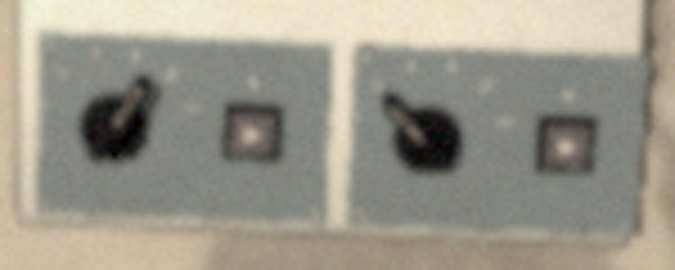

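Crops: the left pointer points up and right, the right one up and left, with keys at c2 (252,133) and (567,146). Next I compute the stirrer's pose from the keys in both views, and the pointer angles.

```bash
cat > h.py <<'E'
import numpy as np
from workcell import imaging
np.set_printoptions(precision=4,suppress=True)
def ray(n,u,v):
    m=imaging.camera_model(n);K=m['camera_matrix'];T=m['world_to_cam'];R=T[:3,:3];
    d=np.array([(u-K[0,2])/K[0,0],-(v-K[1,2])/K[1,1],-1]);return -R.T@T[:3,3],R.T@d
def onplane(n,u,v,p,nrm):
    c,d=ray(n,u,v);return c+d*((p-c)@nrm)/(d@nrm)
def tri(a,b):
    A=np.zeros((3,3));B=np.zeros(3)
    for c,d in(a,b):
        d=d/np.linalg.norm(d);P=np.eye(3)-np.outer(d,d);A+=P;B+=P@c
    return np.linalg.solve(A,B)
E
python3 - <<'E'
from h import *
Z=np.array([0,0,1.])
f=lambda n,u,v,z:onplane(n,u,v,np.array([0,0,z]),Z)
t=lambda x,y:(250+(x+.5)/4.5-.5,180+(y+.5)/4.5-.5); s=lambda x,y:(240+x/4,165+y/4)
zk=.0626+.009*np.cos(.2618)
kt=[f('top',*t(252,133),zk),f('top',*t(567,146),zk)]
ks=[f('scene',*s(299,272),zk),f('scene',*s(530,120),zk)]
for k in(kt,ks):
    d=k[0]-k[1];print(k,np.linalg.norm(d),np.degrees(np.arctan2(-d[0],d[1])))
print([tri(ray('top',*t(*a)),ray('scene',*s(*b))) for a,b in(((252,133),(299,272)),((567,146),(530,120)))])
k0=[(a+b)/2 for a,b in zip(kt,ks)];d=k0[0]-k0[1];yaw=np.arctan2(-d[0],d[1])
yv=np.array([-np.sin(yaw),np.cos(yaw),0]);xh=np.array([np.cos(yaw),np.sin(yaw),0])
c,q=np.cos(.2618),np.sin(.2618)
xv=c*xh+q*Z;nv=np.cross(xv,yv)
F=sum(k0)/2+.045*yv-.009*nv   # face origin
print('yaw',np.degrees(yaw),'F',F)
np.savez('face.npz',F=F,xv=xv,yv=yv,nv=nv)
for nm,y,P in(('L',.115,[('top',t(148,82),.028),('scene',s(182,268),.028)]),('R',-.055,[('top',t(390,98),.028),('scene',s(380,150),.028)])):
    A=F+y*yv
    for n,px,h in P:
        p=onplane(n,*px,A+h*nv,nv)-A;print(nm,n,'xy',p@xv,p@yv,'r',np.hypot(p@xv,p@yv),'deg right',np.degrees(np.arctan2(-(p@yv),p@xv)))
    print(nm,'axis',A,'tipdir')
# purple and bottle check
E
```

```text
[array([0.4886, 0.2351, 0.0713]), array([0.4769, 0.0661, 0.0713])] 0.1694426809308587 -3.959930932360261
[array([0.4836, 0.2392, 0.0713]), array([0.4718, 0.0701, 0.0713])] 0.16951461111554336 -3.9805804177065176
[array([0.4884, 0.235 , 0.065 ]), array([0.4765, 0.0647, 0.0651])]
yaw -3.9702578660488057 F [0.4857 0.1974 0.0626]
L top xy 0.03169364818870384 -0.02279954474841231 r 0.039042368988628055 deg right 35.73020885692169
L scene xy 0.025242897124726132 -0.017306259332969937 r 0.03060572605493155 deg right 34.43411687583898
L axis [0.4936 0.3121 0.0626] tipdir
R top xy 0.02851349138656587 0.020405196441211935 r 0.03506267578004015 deg right -35.58876143933859
R scene xy 0.02191479495250579 0.022640206852117623 r 0.03150931932170302 deg right -45.93276549548596
R axis [0.4819 0.1425 0.0626] tipdir
```

```bash
cat >> h.py <<'E'
from scipy.spatial.transform import Rotation as Ro
from workcell import manip
def face():
    d=np.load('face.npz');return d['F'],d['xv'],d['yv'],d['nv']
def ctrl(th):  # tool rot: z=-n, x = ccw push direction when the pointer is th deg right of up
    F,xv,yv,nv=face();a=np.radians(th)
    x=np.cos(a)*yv+np.sin(a)*xv; return np.column_stack([x,np.cross(-nv,x),-nv])
def go(p,R):  # tool-frame shift (mm) now, then rotation vector (deg)
    o=manip.get_obs();Rc=Ro.from_quat(o['ee_rot']).as_matrix();pc=np.array(o['position'])
    print('t',o['clock'],'pos',pc,'F',o['ft_force']);print('shift mm',1e3*Rc.T@(p-pc),'rotvec deg',Ro.from_matrix(Rc.T@R).as_rotvec(degrees=True),'shift after rot',1e3*R.T@(p-pc))
E
python3 - <<'E'
from h import *
Z=np.array([0,0,1.])
for h,n,u,v in((0.19,'top',323,262),(.19,'scene',390,210),(0,'scene',382,285),(.24,'top',284,128),(.0,'top',432,193)):print(n,h,onplane(n,u,v,h*Z,Z))
F,xv,yv,nv=face()
p=F+.085*yv+.125*nv+0.01*xv
print('view target',p);go(p,ctrl(45));p2=p.copy();p2[2]=.36;go(p2,ctrl(45))
E
```

```text
top 0.19 [0.3711 0.1966 0.19  ]
scene 0.19 [0.3456 0.193  0.19  ]
scene 0 [0.3364 0.2017 0.    ]
top 0.24 [0.6431 0.2671 0.24  ]
top 0.0 [ 0.5256 -0.0936  0.    ]
view target [0.4689 0.2837 0.1859]
t 0.1 pos [ 0.262  -0.5671  0.2416] F [-0.3741  0.497   0.1187]
shift mm [ 544.7179 -685.4859   56.4979] rotvec deg [ -9.1053  12.0322 -16.1453] shift after rot [ 700.8775 -519.7249   91.9634]
t 0.1 pos [ 0.262  -0.5671  0.2416] F [-0.3741  0.497   0.1187]
shift mm [ 544.7043 -685.7053 -117.573 ] rotvec deg [ -9.1053  12.0322 -16.1453] shift after rot [ 732.7348 -487.8676  -76.1763]
```

Request:
{"op": "jog_arm", "data": {
  "deltas": [
    {"gripper": 0,"offset": [0,0,-0.04]},
    {"gripper": 0,"offset": [0,0,-0.04]},
    {"gripper": 0,"offset": [0,0,-0.04]},
    {"gripper": 0,"offset": [0.025,-0.031,0]},
    {"gripper": 0,"offset": [0.025,-0.031,0]},
    {"gripper": 0,"offset": [0.025,-0.031,0]},
    {"gripper": 0,"offset": [0.025,-0.031,0]},
    {"gripper": 0,"offset": [0.025,-0.031,0]},
    {"gripper": 0,"offset": [0.025,-0.031,0]},
    {"gripper": 0,"offset": [0.025,-0.031,0]},
    {"gripper": 0,"offset": [0.025,-0.031,0]},
    {"gripper": 0,"offset": [0.025,-0.031,0]},
    {"gripper": 0,"offset": [0.025,-0.031,0]},
    {"gripper": 0,"offset": [0.025,-0.031,0]},
    {"gripper": 0,"offset": [0.025,-0.031,0]},
    {"gripper": 0,"offset": [0.025,-0.031,0]},
    {"gripper": 0,"offset": [0.025,-0.031,0]},
    {"gripper": 0,"offset": [0.025,-0.031,0]},
    {"gripper": 0,"offset": [0.025,-0.031,0]},
    {"gripper": 0,"offset": [0.025,-0.031,0]}
  ],
  "newtons": 20
}}

```text
schema error: expected keys gripper, offset, rotation
```

Request:
{"op": "jog_arm", "data": {
  "deltas": [
    {"gripper": 0,"offset": [0.025,-0.031,0]},
    {"gripper": 0,"offset": [0.025,-0.031,0]},
    {"gripper": 0,"offset": [0.025,-0.031,0]},
    {"gripper": 0,"offset": [0.025,-0.031,0]},
    {"gripper": 0,"rotation": [-2.28,3.01,-4.03]},
    {"gripper": 0,"rotation": [-2.28,3.01,-4.03]},
    {"gripper": 0,"rotation": [-2.28,3.01,-4.03]},
    {"gripper": 0,"rotation": [-2.28,3.01,-4.03]},
    {"gripper": 0},
    {"gripper": 0},
    {"gripper": 0}
  ]
}}

```text
schema error: expected keys gripper, offset, rotation
```

```bash
python3 - <<'E'
from h import *
F,xv,yv,nv=face()
go(F+.085*yv+.125*nv+0.01*xv,ctrl(45));print(manip.get_obs()['grip_width'],manip.get_obs()['joint_pos'])
E
```

```text
t 0.1 pos [ 0.262  -0.5671  0.2416] F [-0.3741  0.497   0.1187]
shift mm [ 544.7179 -685.4859   56.4979] rotvec deg [ -9.1053  12.0322 -16.1453] shift after rot [ 700.8775 -519.7249   91.9634]
0.9982908612791468 [ 1.1154  0.3328 -0.0647  1.4609  0.0216  1.3499 -0.0885]
```

Request:
{"op": "jog_arm", "data": {
  "deltas": [
    {"gripper": 0,"offset": [0,0,-0.04],"rotation": [0,0,0]},
    {"gripper": 0,"offset": [0,0,-0.04],"rotation": [0,0,0]},
    {"gripper": 0,"offset": [0,0,-0.04],"rotation": [0,0,0]},
    {"gripper": 0,"offset": [0.025,-0.031,0],"rotation": [0,0,0]},
    {"gripper": 0,"offset": [0.025,-0.031,0],"rotation": [0,0,0]},
    {"gripper": 0,"offset": [0.025,-0.031,0],"rotation": [0,0,0]},
    {"gripper": 0,"offset": [0.025,-0.031,0],"rotation": [0,0,0]},
    {"gripper": 0,"offset": [0.025,-0.031,0],"rotation": [0,0,0]},
    {"gripper": 0,"offset": [0.025,-0.031,0],"rotation": [0,0,0]},
    {"gripper": 0,"offset": [0.025,-0.031,0],"rotation": [0,0,0]},
    {"gripper": 0,"offset": [0.025,-0.031,0],"rotation": [0,0,0]},
    {"gripper": 0,"offset": [0.025,-0.031,0],"rotation": [0,0,0]},
    {"gripper": 0,"offset": [0.025,-0.031,0],"rotation": [0,0,0]},
    {"gripper": 0,"offset": [0.025,-0.031,0],"rotation": [0,0,0]},
    {"gripper": 0,"offset": [0.025,-0.031,0],"rotation": [0,0,0]},
    {"gripper": 0,"offset": [0.025,-0.031,0],"rotation": [0,0,0]},
    {"gripper": 0,"offset": [0.025,-0.031,0],"rotation": [0,0,0]},
    {"gripper": 0,"offset": [0.025,-0.031,0],"rotation": [0,0,0]},
    {"gripper": 0,"offset": [0.025,-0.031,0],"rotation": [0,0,0]},
    {"gripper": 0,"offset": [0.025,-0.031,0],"rotation": [0,0,0]}
  ],
  "newtons": 20
}}

```text
clock: 2.1
position: [0.4268, 0.0909, 0.3622]
ee_rot: [0.977, 0.215, 0.0, 0.0]
ft_force: [1.3, 0.3, 0.1]
grip_width: 0.004
grasp_force: 0.0
```

```bash
python3 - <<'E'
from h import *
F,xv,yv,nv=face()
p=F+.085*yv+.125*nv+0.01*xv;p[2]=.36
go(p,ctrl(45));print(manip.get_obs()['grip_width'],manip.get_obs()['joint_pos'])
E
```

```text
t 2.1 pos [0.4268 0.0909 0.3622] F [1.3011 0.2844 0.1291]
shift mm [ 119.064  -157.4232    2.1668] rotvec deg [ -9.0015  12.0398 -16.1474] shift after rot [ 157.2448 -118.9338    9.581 ]
0.003985612015483959 [ 0.6087 -0.123  -0.8215  1.6777 -0.0895  1.5479 -1.3452]
```

Request:
{"op": "jog_arm", "data": {
  "deltas": [
    {"gripper": 0,"offset": [0.024,-0.0315,0],"rotation": [0,0,0]},
    {"gripper": 0,"offset": [0.024,-0.0315,0],"rotation": [0,0,0]},
    {"gripper": 0,"offset": [0.024,-0.0315,0],"rotation": [0,0,0]},
    {"gripper": 0,"offset": [0.024,-0.0315,0],"rotation": [0,0,0]},
    {"gripper": 0,"offset": [0.024,-0.0315,0],"rotation": [0,0,0]},
    {"gripper": 0,"offset": [0,0,0],"rotation": [-2.25,3.01,-4.04]},
    {"gripper": 0,"offset": [0,0,0],"rotation": [-2.25,3.01,-4.04]},
    {"gripper": 0,"offset": [0,0,0],"rotation": [-2.25,3.01,-4.04]},
    {"gripper": 0,"offset": [0,0,0],"rotation": [-2.25,3.01,-4.04]},
    {"gripper": 0,"offset": [0,0,0],"rotation": [0,0,0]}
  ]
}}

```text
clock: 3.1
position: [0.4684, 0.2832, 0.3623]
ee_rot: [0.928, 0.349, 0.12, 0.055]
ft_force: [-0.8, -0.5, -0.3]
grip_width: -0.003
grasp_force: 0.0
```

```bash
python3 - <<'E'
from h import *
F,xv,yv,nv=face()
go(F+.085*yv+.125*nv+0.01*xv,ctrl(45));print(manip.get_obs()['joint_pos'])
E
```

```text
t 3.1 pos [0.4684 0.2832 0.3623] F [-0.8216 -0.4544 -0.3339]
shift mm [-31.5692 -32.8505 170.4093] rotvec deg [ 0.1302 -0.0541  0.2061] shift after rot [-31.5254 -32.3498 170.5132]
[ 0.373   0.0361 -1.1204  1.6018  0.2298  1.3462 -1.6267]
```

Request:
{"op": "jog_arm", "data": {
  "deltas": [
    {"gripper": 0,"offset": [-0.006,-0.0065,0.034],"rotation": [0,0,0]},
    {"gripper": 0,"offset": [-0.006,-0.0065,0.034],"rotation": [0,0,0]},
    {"gripper": 0,"offset": [-0.006,-0.0065,0.034],"rotation": [0,0,0]},
    {"gripper": 0,"offset": [-0.006,-0.0065,0.034],"rotation": [0,0,0]},
    {"gripper": 0,"offset": [-0.006,-0.0065,0.034],"rotation": [0,0,0]},
    {"gripper": 0,"offset": [0,0,0],"rotation": [0,0,0]},
    {"gripper": 0,"offset": [0,0,0],"rotation": [0,0,0]}
  ]
}}

```text
clock: 3.8
position: [0.4713, 0.2846, 0.1871]
ee_rot: [0.929, 0.347, 0.118, 0.053]
ft_force: [-0.1, 0.6, 0.4]
grip_width: -0.001
grasp_force: 0.0
```

```bash
cat >> h.py <<'E'
def wray(u,v,o):
    m=imaging.camera_model('wrist');K=m['camera_matrix'];H=m['hand_eye']
    x,y=u-K[0,2],v-K[1,2];r=np.hypot(x,y);a=r/K[0,0]
    d=np.array([np.sin(a)*x/r,-np.sin(a)*y/r,-np.cos(a)])
    R=Ro.from_quat(o['ee_rot']).as_matrix();return np.array(o['position'])+R@H[:3,3],R@H[:3,:3]@d
def wplane(u,v,o,p,n):
    c,d=wray(u,v,o);return c+d*((p-c)@n)/(d@n)
E
python3 - <<'E'
from h import *
import cv2,json
o=manip.get_obs();im=imaging.camera('wrist')
json.dump({k:list(map(float,o[k])) for k in('position','ee_rot','joint_pos')},open('o1.json','w'))
cv2.imwrite('pics/w1.png',im);print(o['position'],o['joint_pos'],o['clock'])
E
```

```text
[0.4713 0.2846 0.1871] [ 0.2742  0.2079 -1.096   1.8684  0.4443  1.0453 -1.853 ] 3.8
```

View pics/w1.png

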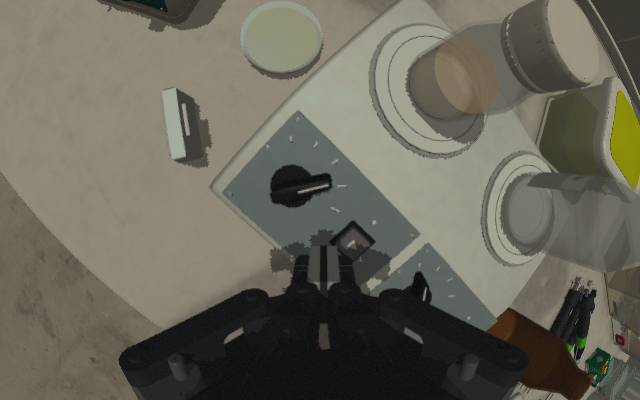

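The wrist view shows the left pointer's axis near (291,186) and its tip near (330,182). It points at the fifth mark (341,185) of six. The left key is near (353,242), and the right pointer's tip near (419,280). I zoom in for exact pixels.

```bash
python3 - <<'E'
import cv2
im=cv2.imread('pics/w1.png')
cv2.imwrite('pics/w1c.png',cv2.convertScaleAbs(cv2.resize(im[130:310,255:495],(800,600),interpolation=cv2.INTER_CUBIC),alpha=1.5))
E
```

```text
(no output)
```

View pics/w1c.png

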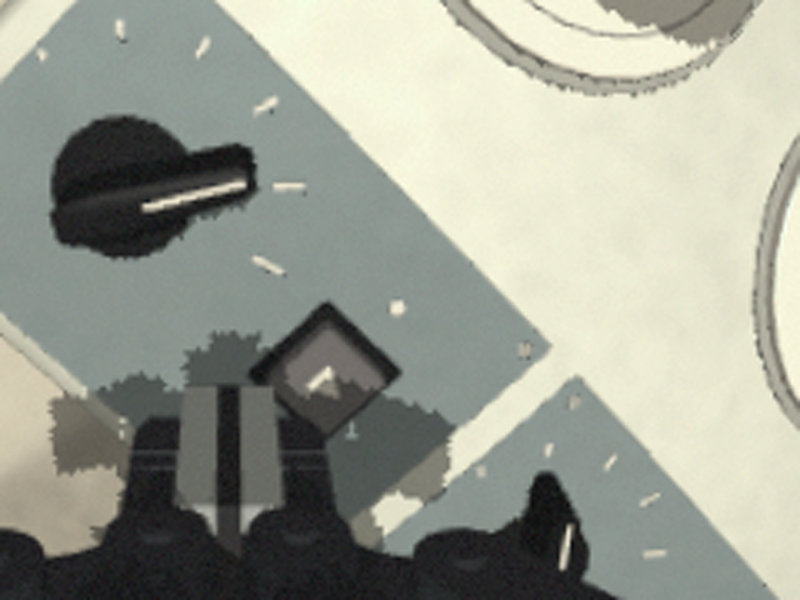

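The right pointer's tip (545,475 in the crop) lies at its second mark (548,450). The left pointer is at the fifth mark. So the job is three clicks counter-clockwise. Next I refine the face position from the left marks and key.

```bash
python3 - <<'E'
from h import *
import json
o=json.load(open('o1.json'));F,xv,yv,nv=face()
px=lambda x,y:(255+x*.3,130+y*.3)
W=lambda x,y,h:(lambda p:np.array([p@xv,p@yv]))(wplane(*px(x,y),o,F+h*nv,nv)-F)
M=np.array([W(*q,0) for q in((42,55),(120,30),(203,46),(265,105),(289,187),(268,265))])
a=np.radians(75-30*np.arange(6));D=np.c_[np.cos(a),np.sin(a)]
A=np.zeros((12,3));A[0::2,0]=1;A[1::2,1]=1;A[:,2]=D.ravel()
s,res,*_=np.linalg.lstsq(A,M.ravel(),rcond=None);print('axis in face',s,'rms mm',1e3*np.sqrt(res/12))
print('resid mm',1e3*(M.ravel()-A@s).reshape(6,2))
k=W(325,368,.009);print('key',k,'key rel axis',k-s[:2])
t=W(245,183,.028)-s[:2];print('tip',t,np.hypot(*t),np.degrees(np.arctan2(-t[1],t[0])))
E
```

```text
axis in face [0.0009 0.1123 0.0417] rms mm [0.6345]
resid mm [[-0.5654 -0.9371]
 [-0.854  -0.0687]
 [ 0.0262  0.9649]
 [ 0.4003  0.8826]
 [ 0.5174 -0.1212]
 [ 0.4754 -0.7206]]
key [0.0046 0.0422] key rel axis [ 0.0037 -0.0701]
tip [ 0.0276 -0.0153] 0.03158954413022574 29.067098540827516
```

```bash
python3 - <<'E'
from h import *
import json,cv2
o=json.load(open('o1.json'));F,xv,yv,nv=face()
im=cv2.imread('pics/w1.png').astype(int)
f=lambda u,v,h:(lambda p:np.array([p@xv,p@yv]))(wplane(u,v,o,F+h*nv,nv)-F)
def line(u0,u1,v0,v1):
    g=im[v0:v1,u0:u1].min(2);v,u=np.where(g>110);n,l,st,c=cv2.connectedComponentsWithStats((g>110).astype(np.uint8))
    print([(list(s[:5]),) for s in st[1:]])
    i=1+np.argmax(st[1:,4]);v,u=np.where(l==i);P=np.array([f(a+u0,b+v0,.028) for a,b in zip(u,v)])
    m=P.mean(0);d=np.linalg.svd(P-m)[2][0];d*=np.sign(d[0]);q=(P-m)@d
    print('mid',m,'deg right',np.degrees(np.arctan2(-d[1],d[0])),'ends',m+d*q.min(),m+d*q.max())
line(292,333,175,200);line(415,432,280,304)
for c in((548,450),(481,470),(611,462),(650,498),(655,553)):print(f(255+c[0]*.3,130+c[1]*.3,0)-[0.0009,-.0577])
# top-camera line directions
im=cv2.imread('pics/scene0.png').astype(int)
def fs(u,v,h):
    p=onplane('scene',u,v,F+h*nv,nv)-F;return np.array([p@xv,p@yv])
for (a,b) in(((182,268),(187,305)),((382,148),(432,156))):
    A=fs(240+a[0]/4,165+a[1]/4,.028);B=fs(240+b[0]/4,165+b[1]/4,.028);d=A-B;print('scene',A,B,np.degrees(np.arctan2(-d[1],d[0])))
E
```

```text
[([np.int32(6), np.int32(10), np.int32(30), np.int32(7), np.int32(40)],)]
mid [0.0183 0.1035] deg right 31.230914050760806 ends [0.0082 0.1097] [0.0277 0.0978]
[([np.int32(10), np.int32(9), np.int32(1), np.int32(5), np.int32(5)],), ([np.int32(8), np.int32(15), np.int32(2), np.int32(5), np.int32(5)],)]
mid [ 0.0212 -0.0374] deg right -54.234493065363935 ends [ 0.0199 -0.0393] [ 0.0226 -0.0355]
[0.0294 0.0286]
[0.011  0.0385]
[0.0406 0.0099]
[ 0.0419 -0.0112]
[ 0.031  -0.0309]
scene [0.0252 0.0977] [0.0077 0.1091] 33.109676155242504
scene [ 0.0223 -0.0341] [ 0.0035 -0.0526] -44.58221790637616
```

```bash
cat >> h.py <<'E'
def startpose(th,L,h,ax=(.0015,.113),r=.026):
    F,xv,yv,nv=face();R=ctrl(th);return F+ax[0]*xv+ax[1]*yv+h*nv-L*R[:,0]+r*R[:,1],R
E
python3 - <<'E'
from h import *
go(*startpose(60,.016,.06))
E
```

```text
t 3.85 pos [0.4718 0.285  0.1882] F [-0.3144  0.3234  0.6079]
shift mm [-11.8678  -6.0427  66.4877] rotvec deg [-0.0731 -0.0483 14.9457] shift after rot [-12.9803  -2.8687  66.4925]
```

Request:
{"op": "jog_arm", "data": {
  "deltas": [
    {"gripper": 0,"offset": [-0.006,-0.003,0.022],"rotation": [0,0,0]},
    {"gripper": 0,"offset": [-0.006,-0.003,0.022],"rotation": [0,0,0]},
    {"gripper": 0,"offset": [0,0,0.022],"rotation": [0,0,7.5]},
    {"gripper": 0,"offset": [0,0,0],"rotation": [0,0,7.5]},
    {"gripper": 0,"offset": [0,0,0],"rotation": [0,0,0]},
    {"gripper": 0,"offset": [0,0,0],"rotation": [0,0,0]}
  ]
}}

```text
clock: 4.45
position: [0.4767, 0.2805, 0.1215]
ee_rot: [0.965, 0.225, 0.126, 0.038]
ft_force: [0.4, 0.1, 1.1]
grip_width: 0.001
grasp_force: 0.0
```

```bash
python3 - <<'E'
from h import *
import cv2,json
o=manip.get_obs();im=imaging.camera('wrist')
json.dump({k:list(map(float,o[k])) for k in('position','ee_rot','joint_pos')},open('o2.json','w'))
a=cv2.resize(im[150:300,220:420],(800,600),interpolation=cv2.INTER_CUBIC)
cv2.imwrite('pics/w2c.png',cv2.convertScaleAbs(a,alpha=1.5));cv2.imwrite('pics/w2.png',im)
go(*startpose(60,.016,.024));print(o['joint_pos'])
E
```

```text
t 4.5 pos [0.4765 0.2804 0.1213] F [-0.276   0.3539 -0.6324]
shift mm [-0.0935 -0.3533 36.5236] rotvec deg [-0.0112 -0.1354  0.1786] shift after rot [-0.0083 -0.3602 36.5237]
[ 0.172   0.2896 -0.9946  1.9396  0.5563  0.9331 -2.2076]
```

View pics/w2c.png

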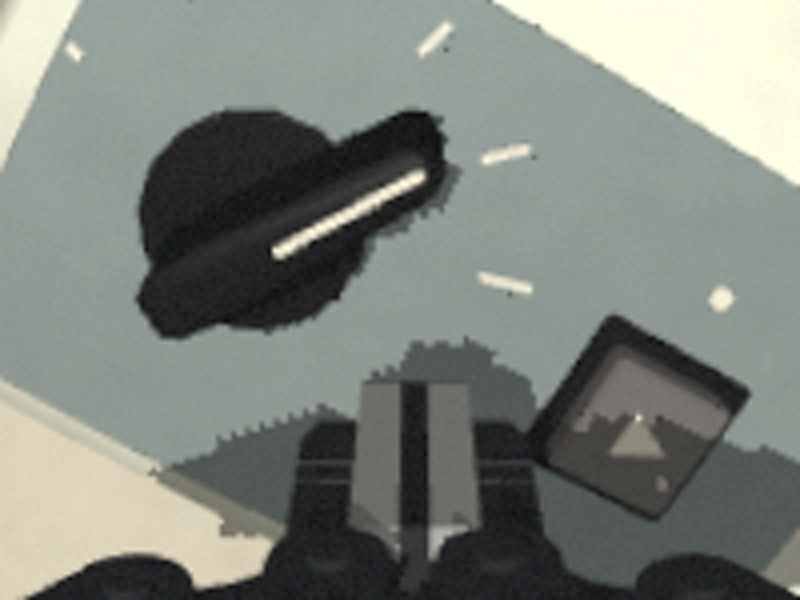

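Request:
{"op": "jog_arm", "data": {
  "deltas": [
    {"gripper": 0,"offset": [0,0,0.012],"rotation": [0,0,0]},
    {"gripper": 0,"offset": [0,0,0.012],"rotation": [0,0,0]},
    {"gripper": 0,"offset": [0,0,0.0125],"rotation": [0,0,0]},
    {"gripper": 0,"offset": [0,0,0],"rotation": [0,0,0]},
    {"gripper": 0,"offset": [0.00233,0.0013,0],"rotation": [0,0,-5]},
    {"gripper": 0,"offset": [0.00233,0.0013,0],"rotation": [0,0,-5]},
    {"gripper": 0,"offset": [0.00233,0.0013,0],"rotation": [0,0,-5]},
    {"gripper": 0,"offset": [0.00233,0.0013,0],"rotation": [0,0,-5]},
    {"gripper": 0,"offset": [0.00138,0.0008,0],"rotation": [0,0,-3]},
    {"gripper": 0,"offset": [0.00138,0.0008,0],"rotation": [0,0,-3]},
    {"gripper": 0,"offset": [0.00138,0.0008,0],"rotation": [0,0,-3]},
    {"gripper": 0,"offset": [0.00138,0.0008,0],"rotation": [0,0,-3]}
  ]
}}

```text
clock: 5.7
position: [0.5011, 0.2824, 0.0884]
ee_rot: [0.866, 0.482, 0.109, 0.071]
ft_force: [0.5, -0.3, -0.3]
grip_width: 0.003
grasp_force: 0.0
```

```bash
python3 - <<'E'
from h import *
import cv2
o=manip.get_obs();im=imaging.camera('wrist')
cv2.imwrite('pics/w3c.png',cv2.convertScaleAbs(cv2.resize(im[130:310,200:440],(800,600),interpolation=cv2.INTER_CUBIC),alpha=1.5))
go(*startpose(28,.016,.024));print(o['joint_pos'],o['torque'])
E
```

```text
t 5.75 pos [0.5013 0.2824 0.0885] F [ 0.6227  0.0286 -0.1268]
shift mm [ 1.0792  0.4396 -1.4875] rotvec deg [-0.0439 -0.0164  0.3379] shift after rot [ 1.0813  0.4343 -1.4875]
[ 0.1888  0.4284 -1.0268  1.9127  0.7134  0.9353 -1.7359] [0.0143 0.263  0.0107]
```

View pics/w3c.png

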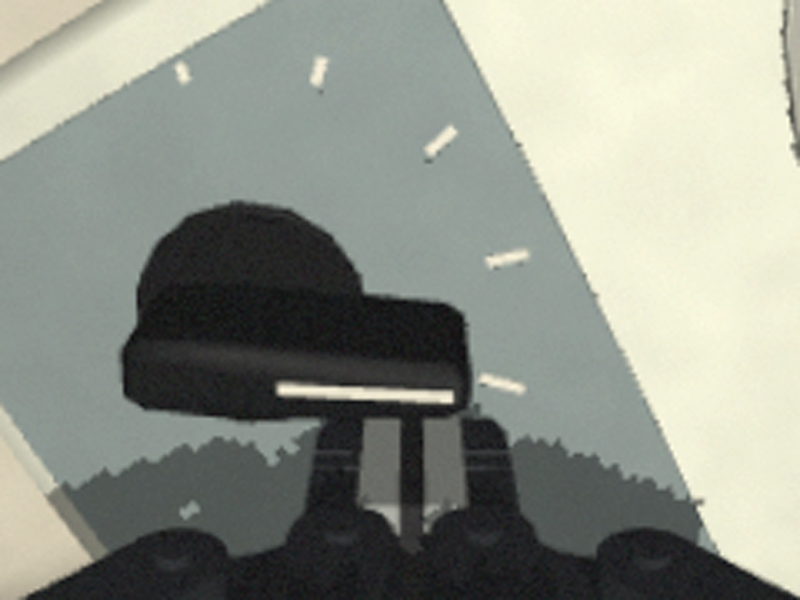

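Request:
{"op": "jog_arm", "data": {
  "deltas": [
    {"gripper": 0,"offset": [0.00138,0.0008,0],"rotation": [0,0,-3]},
    {"gripper": 0,"offset": [0.00138,0.0008,0],"rotation": [0,0,-3]},
    {"gripper": 0,"offset": [0.00138,0.0008,0],"rotation": [0,0,-3]},
    {"gripper": 0,"offset": [0.00138,0.0008,0],"rotation": [0,0,-3]},
    {"gripper": 0,"offset": [0.00138,0.0008,0],"rotation": [0,0,-3]},
    {"gripper": 0,"offset": [0.00138,0.0008,0],"rotation": [0,0,-3]}
  ]
}}

```text
clock: 6.35
position: [0.5085, 0.2875, 0.0903]
ee_rot: [0.781, 0.611, 0.097, 0.087]
ft_force: [-1.6, -3.5, 1.3]
grip_width: -0.001
grasp_force: 1.5
```

```bash
cat >> h.py <<'E'
import cv2
def look(name,thr=110):  # angle (deg right of up) of the white line on the left pointer
    F,xv,yv,nv=face();o=manip.get_obs();im=imaging.camera('wrist');cv2.imwrite(name,im)
    g=(im.min(2)>thr).astype(np.uint8);n,l,st,c=cv2.connectedComponentsWithStats(g)
    for i in range(1,n):
        if not 12<st[i,4]<250:continue
        v,u=np.where(l==i);P=np.array([wplane(a,b,o,F+.028*nv,nv)-F for a,b in zip(u,v)]);P=np.c_[P@xv,P@yv]
        m=P.mean(0);d=np.linalg.svd(P-m)[2][0];d*=np.sign(d[0]);q=(P-m)@d
        if np.hypot(*(m-[.0015,.113]))<.036: print('blob px',c[i],'n',st[i,4],'len mm',1e3*np.ptp(q),'mid rel mm',1e3*(m-[.0015,.113]),'deg right',np.degrees(np.arctan2(-d[1],d[0])))
    print('force',o['ft_force'],'|F|',np.linalg.norm(o['ft_force']),'q',o['joint_pos'])
E
python3 - <<'E'
from h import *
look('pics/w4.png');go(*startpose(10,.016,.024))
E
```

```text
blob px [310.3725 247.7059] n 153 len mm 23.31717549724993 mid rel mm [19.0835 -4.2143] deg right 13.770716390639821
force [-1.6204 -3.4816  1.2669] |F| 4.04383251410636 q [ 0.2103  0.4717 -1.0701  1.8872  0.7592  0.9695 -1.4463]
t 6.4 pos [0.5086 0.2875 0.0902] F [-1.5549 -2.3893  0.799 ]
shift mm [ 1.3949  0.9304 -1.6247] rotvec deg [-0.0498  0.0346  0.2655] shift after rot [ 1.4002  0.9254 -1.6231]
```

Request:
{"op": "jog_arm", "data": {
  "deltas": [
    {"gripper": 0,"offset": [0.00138,0.0008,0],"rotation": [0,0,-3]},
    {"gripper": 0,"offset": [0.00138,0.0008,0],"rotation": [0,0,-3]},
    {"gripper": 0,"offset": [0.00138,0.0008,0],"rotation": [0,0,-3]},
    {"gripper": 0,"offset": [0.00138,0.0008,0],"rotation": [0,0,-3]},
    {"gripper": 0,"offset": [0.00138,0.0008,0],"rotation": [0,0,-3]},
    {"gripper": 0,"offset": [0.00138,0.0008,0],"rotation": [0,0,-3]},
    {"gripper": 0,"offset": [0,0,0],"rotation": [0,0,0]}
  ]
}}

```text
clock: 7.1
position: [0.514, 0.2957, 0.0917]
ee_rot: [0.676, 0.725, 0.082, 0.101]
ft_force: [0.5, 0.2, 0.4]
grip_width: -0.002
grasp_force: 0.0
```

```bash
python3 - <<'E'
from h import *
look('pics/w5.png');go(*startpose(-8,.016,.024))
E
```

```text
blob px [309.7394 241.7091] n 165 len mm 23.798399853716553 mid rel mm [18.7215  5.5482] deg right -14.772330200938287
blob px [344.129  249.8387] n 31 len mm 4.176768917254186 mid rel mm [34.7947  3.6543] deg right -0.693618523585057
force [0.4901 0.2428 0.45  ] |F| 0.7082190430861086 q [ 0.2227  0.5171 -1.1121  1.8626  0.8064  1.0045 -1.1625]
t 7.15 pos [0.514  0.2956 0.0917] F [-0.6895  0.1559  0.3832]
shift mm [ 0.6324  1.324  -1.4753] rotvec deg [-0.0303 -0.0493 -0.104 ] shift after rot [ 0.6287  1.3259 -1.4752]
```

Request:
{"op": "jog_arm", "data": {
  "deltas": [
    {"gripper": 0,"offset": [0.00138,0.0008,0],"rotation": [0,0,-3]},
    {"gripper": 0,"offset": [0.00138,0.0008,0],"rotation": [0,0,-3]},
    {"gripper": 0,"offset": [0.00138,0.0008,0],"rotation": [0,0,-3]},
    {"gripper": 0,"offset": [0.00138,0.0008,0],"rotation": [0,0,-3]},
    {"gripper": 0,"offset": [0.00138,0.0008,0],"rotation": [0,0,-3]},
    {"gripper": 0,"offset": [0.00138,0.0008,0],"rotation": [0,0,-3]},
    {"gripper": 0,"offset": [0.00138,0.0008,0],"rotation": [0,0,-3]},
    {"gripper": 0,"offset": [0,0,0],"rotation": [0,0,0]}
  ]
}}

```text
clock: 7.95
position: [0.5174, 0.3059, 0.0924]
ee_rot: [0.533, 0.836, 0.062, 0.114]
ft_force: [1.7, -0.8, 0.7]
grip_width: -0.001
grasp_force: 0.6
```

```bash
python3 - <<'E'
from h import *
look('pics/w6.png');go(*startpose(-29,.016,.024))
E
```

```text
blob px [314.2051 208.8205] n 39 len mm 6.9462791893141915 mid rel mm [10.1149 26.5992] deg right 66.19213990754952
blob px [327.2561 213.4512] n 82 len mm 8.86678192168026 mid rel mm [16.0993 27.4783] deg right -0.7457432708351729
blob px [314.3472 247.6389] n 144 len mm 21.011193074517994 mid rel mm [19.0416 10.1856] deg right -26.486994169227312
force [ 1.7025 -0.768   0.7024] |F| 1.99540434109739 q [ 0.2289  0.5689 -1.1584  1.8391  0.8615  1.0472 -0.8346]
t 8.0 pos [0.5174 0.3059 0.0924] F [ 0.5432 -0.492  -0.0318]
shift mm [ 0.5047  1.4096 -1.4561] rotvec deg [-0.0025 -0.0241 -0.147 ] shift after rot [ 0.5004  1.4109 -1.4563]
```

Pointer at -26.5°, as predicted. Two or three more rows take it over the hump at -30°.

Request:
{"op": "jog_arm", "data": {
  "deltas": [
    {"gripper": 0,"offset": [0.00138,0.0008,0],"rotation": [0,0,-3]},
    {"gripper": 0,"offset": [0.00138,0.0008,0],"rotation": [0,0,-3]},
    {"gripper": 0,"offset": [0.001,0.0006,0],"rotation": [0,0,-2]},
    {"gripper": 0,"offset": [0,0,0],"rotation": [0,0,0]}
  ]
}}

```text
clock: 8.4
position: [0.5172, 0.3107, 0.0924]
ee_rot: [0.473, 0.871, 0.055, 0.118]
ft_force: [-0.5, 0.2, 0.4]
grip_width: 0.003
grasp_force: 0.0
```

```bash
python3 - <<'E'
from h import *
look('pics/w7.png')
E
```

```text
blob px [220.9375 185.4375] n 16 len mm 3.409167379169312 mid rel mm [-33.2431  12.1567] deg right -81.14749099043493
blob px [214.3889 194.4167] n 36 len mm 4.552777916522671 mid rel mm [-33.611    6.7605] deg right 73.36047579066027
blob px [223.2414 194.0345] n 29 len mm 4.247916354200535 mid rel mm [-30.3028   9.4412] deg right -30.90046367320088
blob px [315.8201 241.0935] n 139 len mm 18.77898828791975 mid rel mm [15.675  16.2439] deg right -44.64976454749256
force [-0.4855  0.2097  0.3852] |F| 0.6542663411177582 q [ 0.2292  0.588  -1.176   1.8321  0.8815  1.0628 -0.711 ]
```

The pointer rests at -44.6°, the second mark. Now I back off and lift.

Request:
{"op": "jog_arm", "data": {
  "deltas": [
    {"gripper": 0,"offset": [-0.006,0,0],"rotation": [0,0,0]},
    {"gripper": 0,"offset": [-0.002,0,-0.02],"rotation": [0,0,0]},
    {"gripper": 0,"offset": [0,0,-0.03],"rotation": [0,0,0]},
    {"gripper": 0,"offset": [0,0,-0.03],"rotation": [0,0,7]},
    {"gripper": 0,"offset": [0,0,0],"rotation": [0,0,7.5]},
    {"gripper": 0,"offset": [0,0,0],"rotation": [0,0,7.5]},
    {"gripper": 0,"offset": [0,0,0],"rotation": [0,0,7.5]},
    {"gripper": 0,"offset": [0,0,0],"rotation": [0,0,7.5]},
    {"gripper": 0,"offset": [0,0,0],"rotation": [0,0,0]}
  ]
}}

```text
clock: 9.35
position: [0.5013, 0.3047, 0.1712]
ee_rot: [0.726, 0.675, 0.089, 0.095]
ft_force: [0.2, 0.3, 0.3]
grip_width: 0.002
grasp_force: 0.0
```

```bash
python3 - <<'E'
from h import *
import json
look('pics/w8.png');o=manip.get_obs();json.dump({k:list(map(float,o[k])) for k in('position','ee_rot')},open('o8.json','w'))
F,xv,yv,nv=face();go(F+.0025*xv+.04*yv+.035*nv,ctrl(0))
im=cv2.imread('pics/w8.png');cv2.imwrite('pics/w8c.png',cv2.convertScaleAbs(cv2.resize(im[100:340,180:500],(800,600),interpolation=cv2.INTER_CUBIC),alpha=1.4))
E
```

```text
blob px [292.5    192.5147] n 68 len mm 23.06470417967164 mid rel mm [13.6555 14.7588] deg right -44.998978430579264
force [0.1718 0.296  0.2926] |F| 0.450283294398521 q [ 0.278   0.3989 -1.1917  1.8001  0.6566  1.1063 -1.207 ]
t 9.4 pos [0.5012 0.3048 0.1711] F [-0.9691 -0.5783 -0.3142]
shift mm [-68.1563 -33.5447  67.7139] rotvec deg [0.0214 0.0037 0.1088] shift after rot [-68.2243 -33.3899  67.722 ]
```

View pics/w8c.png

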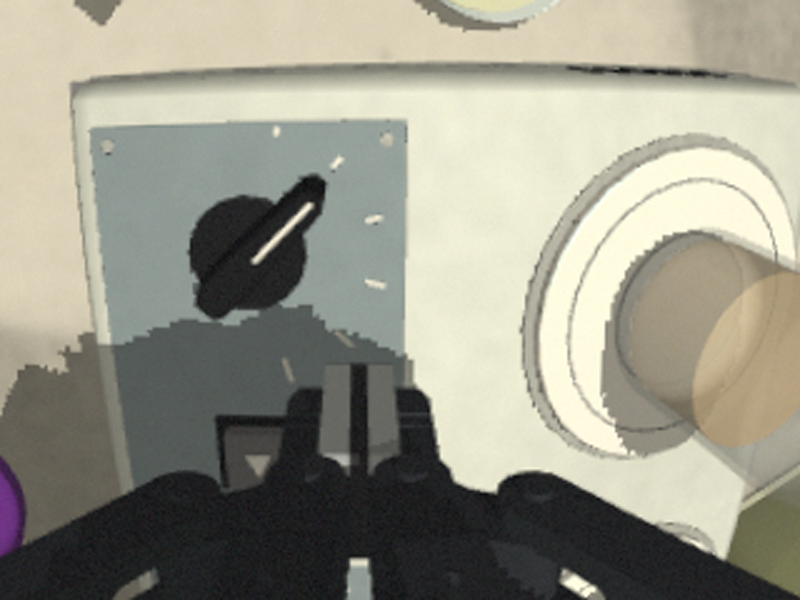

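The pointer lies exactly at the second mark. The key is partly visible at crop (258,460). I move over it.

Request:
{"op": "jog_arm", "data": {
  "deltas": [
    {"gripper": 0,"offset": [-0.023,-0.011,0],"rotation": [0,0,0]},
    {"gripper": 0,"offset": [-0.023,-0.011,0],"rotation": [0,0,0]},
    {"gripper": 0,"offset": [-0.022,-0.0115,0],"rotation": [0,0,0]},
    {"gripper": 0,"offset": [0,0,0.022],"rotation": [0,0,0]},
    {"gripper": 0,"offset": [0,0,0.022],"rotation": [0,0,0]},
    {"gripper": 0,"offset": [0,0,0.015],"rotation": [0,0,0]},
    {"gripper": 0,"offset": [0,0,0],"rotation": [0,0,0]}
  ]
}}

```text
clock: 10.1
position: [0.4787, 0.2376, 0.1035]
ee_rot: [0.724, 0.678, 0.088, 0.095]
ft_force: [0.1, -0.4, 0.7]
grip_width: -0.004
grasp_force: 0.0
```

```bash
python3 - <<'E'
from h import *
import json
o=json.load(open('o8.json'));F,xv,yv,nv=face()
for q in((258,465),(218,418)):
    p=wplane(180+q[0]*.4,100+q[1]*.4,o,F+.009*nv,nv)-F;print(p@xv,p@yv)
go(F+.0025*xv+.04*yv+.035*nv,ctrl(0))
s=imaging.camera('scene');w=imaging.camera('wrist')
a=cv2.resize(s[165:295,240:410],(680,520),interpolation=cv2.INTER_CUBIC);cv2.imwrite('pics/s9.png',a);cv2.imwrite('pics/w9.png',w)
E
```

```text
0.001912872423502757 0.03811481257360945
-0.010722943252623565 0.05678804246343434
t 10.1 pos [0.4787 0.2376 0.1035] F [ 0.0647 -0.3722  0.7108]
shift mm [0.331  1.3655 7.0604] rotvec deg [-0.1822  0.0243  0.1695] shift after rot [0.3321 1.342  7.0648]
```

View pics/s9.png

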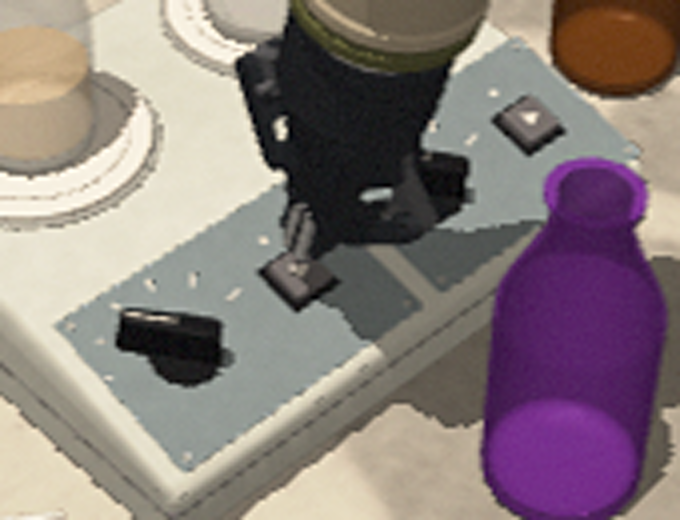

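Request:
{"op": "jog_arm", "data": {
  "deltas": [
    {"gripper": 0,"offset": [0,0,0.009],"rotation": [0,0,0]},
    {"gripper": 0,"offset": [0,0,0.009],"rotation": [0,0,0]},
    {"gripper": 0,"offset": [0,0,0.002],"rotation": [0,0,0]},
    {"gripper": 0,"offset": [0,0,0.002],"rotation": [0,0,0]},
    {"gripper": 0,"offset": [0,0,0.001],"rotation": [0,0,0]},
    {"gripper": 0,"offset": [0,0,0],"rotation": [0,0,0]}
  ]
}}

```text
clock: 10.8
position: [0.4852, 0.2382, 0.0831]
ee_rot: [0.725, 0.677, 0.089, 0.095]
ft_force: [-0.6, -0.3, -0.7]
grip_width: -0.002
grasp_force: 0.0
```

```bash
python3 - <<'E'
from h import *
F,xv,yv,nv=face();o=manip.get_obs();print(o['ft_force'],np.array(o['ft_force'])@nv,'tip h',(np.array(o['position'])-F)@nv-.011)
E
```

```text
[-0.583  -0.2814 -0.6669] -0.49871170188565045 tip h 0.009641148221720151
```

Tip at about 9.6 mm, with no contact yet. I go on gently in 1 mm rows.

Request:
{"op": "jog_arm", "data": {
  "deltas": [
    {"gripper": 0,"offset": [0,0,0.001],"rotation": [0,0,0]},
    {"gripper": 0,"offset": [0,0,0.001],"rotation": [0,0,0]},
    {"gripper": 0,"offset": [0,0,0.001],"rotation": [0,0,0]},
    {"gripper": 0,"offset": [0,0,0],"rotation": [0,0,0]}
  ]
}}

```text
clock: 11.2
position: [0.4861, 0.2382, 0.0802]
ee_rot: [0.725, 0.677, 0.089, 0.095]
ft_force: [-0.3, -0.6, 2.4]
grip_width: 0.003
grasp_force: 1.2
```

Request:
{"op": "jog_arm", "data": {
  "deltas": [
    {"gripper": 0,"offset": [0,0,0.001],"rotation": [0,0,0]},
    {"gripper": 0,"offset": [0,0,0.001],"rotation": [0,0,0]},
    {"gripper": 0,"offset": [0,0,0],"rotation": [0,0,0]},
    {"gripper": 0,"offset": [0,0,0],"rotation": [0,0,0]}
  ]
}}

```text
clock: 11.6
position: [0.4866, 0.2382, 0.0783]
ee_rot: [0.725, 0.677, 0.089, 0.095]
ft_force: [0.9, 0.6, 4.1]
grip_width: -0.007
grasp_force: 1.7
```

```bash
python3 - <<'E'
from h import *
F,xv,yv,nv=face();o=manip.get_obs();print(o['ft_force'],np.array(o['ft_force'])@nv,'tip h',(np.array(o['position'])-F)@nv-.011)
E
```

```text
[0.909  0.6312 4.0796] 3.7172222273402564 tip h 0.004684440856515072
```

Nearly down: 3.7 N at a tip height of 4.7 mm, which fits the key's travel. I press until the force rises at the hard stop.

Request:
{"op": "jog_arm", "data": {
  "deltas": [
    {"gripper": 0,"offset": [0,0,0.001],"rotation": [0,0,0]},
    {"gripper": 0,"offset": [0,0,0.001],"rotation": [0,0,0]},
    {"gripper": 0,"offset": [0,0,0],"rotation": [0,0,0]},
    {"gripper": 0,"offset": [0,0,0],"rotation": [0,0,0]}
  ]
}}

```text
clock: 12.0
position: [0.487, 0.2382, 0.0772]
ee_rot: [0.725, 0.677, 0.089, 0.096]
ft_force: [-9.4, -3.7, 21.0]
grip_width: -0.001
grasp_force: 11.3
```

```bash
python3 - <<'E'
from h import *
F,xv,yv,nv=face();o=manip.get_obs();print(o['ft_force'],np.array(o['ft_force'])@nv,'tip h',(np.array(o['position'])-F)@nv-.011)
E
```

```text
[-9.4437 -3.6879 20.9552] 22.61340459391018 tip h 0.003529821540476036
```

The force jumped to 22 N, so the key is on its hard stop. I release and lift clear.

Request:
{"op": "jog_arm", "data": {
  "deltas": [
    {"gripper": 0,"offset": [0,0,-0.003],"rotation": [0,0,0]},
    {"gripper": 0,"offset": [0,0,-0.006],"rotation": [0,0,0]},
    {"gripper": 0,"offset": [0,0,-0.02],"rotation": [0,0,0]},
    {"gripper": 0,"offset": [0,0,-0.03],"rotation": [0,0,0]},
    {"gripper": 0,"offset": [0,0,-0.04],"rotation": [0,0,0]},
    {"gripper": 0,"offset": [0,0,-0.02],"rotation": [0,0,0]},
    {"gripper": 0,"offset": [0,0,0],"rotation": [0,0,0]},
    {"gripper": 0,"offset": [0,0,0],"rotation": [0,0,0]},
    {"gripper": 0,"offset": [0,0,0],"rotation": [0,0,0]}
  ]
}}

```text
clock: 12.9
position: [0.4561, 0.2391, 0.1901]
ee_rot: [0.725, 0.676, 0.088, 0.095]
ft_force: [0.3, -0.2, -0.3]
grip_width: -0.001
grasp_force: 0.0
```

```bash
python3 - <<'E'
from h import *
look('pics/w10.png')
a=cv2.imread('pics/scene0.png').astype(int);b=imaging.camera('scene').astype(int)
d=(abs(a-b).max(2)>40).astype(np.uint8);n,l,st,c=cv2.connectedComponentsWithStats(d)
print([list(map(int,s)) for s in st[1:] if s[4]>15])
E
```

```text
blob px [340.9733  94.08  ] n 75 len mm 24.15518203033571 mid rel mm [13.8412 14.5935] deg right -44.78514025189492
force [ 0.336  -0.2225 -0.253 ] |F| 0.47582913006084027 q [ 0.6719  0.132  -1.3949  1.9469  0.37    1.0127 -0.9517]
[[336, 0, 20, 24, 213], [334, 0, 152, 111, 7281], [535, 0, 54, 19, 370], [604, 0, 36, 65, 1424], [466, 7, 66, 39, 823], [333, 24, 16, 14, 96], [306, 90, 79, 113, 4700], [574, 109, 34, 31, 597], [598, 129, 42, 65, 776], [534, 180, 68, 81, 1026], [632, 185, 8, 10, 31], [592, 186, 48, 98, 1370], [324, 216, 50, 32, 719], [269, 231, 27, 23, 204], [403, 230, 91, 42, 2514], [346, 249, 17, 20, 166], [589, 248, 11, 20, 120], [553, 263, 19, 30, 183], [615, 268, 25, 28, 206]]
```

```bash
python3 -c "
from workcell import workorder
print(workorder.hand_in())"
```

```text
the job is handed in; nothing more can be done
None
```

I handed the job in: the pointer under the short capped bottle (left place) now rests at the second mark, matching the right place, and its start key was pressed to its stop and released, with the arm lifted clear at 12.9 s.

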